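# Press a push-fit lid home in a ratchet bar clamp and release the case

## Task

The instrument case in the clamp press has its lid only started. Pump the orange trigger until the jaw has pushed the lid fully home and the clamp has just firmed up on it (stop by feel, over-squeezing cracks the case), then hold the red release down until the jaw has run all the way back. Stand the closed case upright in the blue tray, set down rather than dropped, and leave the other things on the bench where they lie.

Things in the scene. Friction and masses are not known exactly. Their poses are not given: they have to be found in the camera images.
- press: one-hand ratchet bar clamp screwed flat on a fixed 155 x 300 x 15 mm plywood board. Origin: on the bench under the steel bar; x from pistol grip to jaws (away from the robot at yaw 0), y along the bar from sliding jaw to release, z up. In its frame, mm: board x -47..108, y -170..130; black housing x -18..44, y -34..45, up to z 78; bar 16 wide at x 0, top z 54; jaws x -20..90, up to z 78
- handle_grip (a point): middle of the fixed black pistol grip, a bar 16 mm thick along press y, 28 mm high (z 31..59), from the housing out to press x -112, overhanging the board's front edge; this point is at press (-80, 28, 45) mm, its back at y 36
- trigger_grip (a point): middle of the orange trigger's grip, a bar 10 mm thick along press y, 26 mm high (z 32..58), out to press x -110. At rest this point is at press (-80, -25, 45) mm; its outer face, where it is pushed or pinched, is at y -30, 66 mm from the back of the pistol grip. Pushed towards the pistol grip (press +y) it pumps; it springs back by itself
- lever_pin (a point): upright pin about which the trigger turns, at press (32, -9, 45) mm, 113 mm from trigger_grip. Steady force at trigger_grip along its arc: 5 to 8 N with the jaw free, 9 to 12 N while the jaw drives the lid in (some N more at speed); with the lid home it climbs by about 0.8 N per mm of trigger travel: 14 to 19 N there is firm, above about 21 N the case cracks
- trigger (a joint): angle of the trigger in rad: 0 at rest, 0.34 at its hard stop (38 mm at the grip). The jaw moves 0.28 mm for each mm at the grip, after some 10 mm of slack. A stroke to 0.32 rad or more (36 mm at the grip) and fully back to 0 advances the jaw by one ratchet tooth, 7 mm; let go earlier, the jaw falls back to the tooth it stood on
- bar (a joint): travel of the bar and sliding jaw in m, along press +y: 0 fully open, 0 to 0.014 at the start, grows as the jaw closes. The ratchet holds it at multiples of 0.007. With the case against the fixed jaw and the lid home the jaw touches at about 0.033 to 0.035. While the release is held down a damped spring (6 N) drives it back to 0 in about a second
- bar_pad: the sliding jaw's black rubber pressure pad, 48 x 4 x 50 mm, origin at the middle of its back, axes as the press; at joint bar = 0 its face is at press y -126.8 mm. It gives by 1 mm for every 12 N
- fixed_face (a point): middle of the fixed jaw's face, at press (62, -46, 46) mm; its rubber pad, on a stiff set screw, stands 0 to 1.8 mm further out towards the case. In front of it the case stands on a white plastic bed (top z 18 mm) between two aluminium guide strips along press y, inner sides at x 36 and 88, up to z 24 mm
- release_top (a point): middle of the top of the red release lever, a pad 24 mm (press x) by 34 mm (press y) behind the housing at press (0, 70, 88) mm, 10 mm higher than the housing. Pressed straight down by 5 to 6 mm (about 9 N, up to 12 N when the clamp is tight; hard stop at 6.6 mm) it lifts the pawls off the bar; let go, it springs up and the ratchet catches the bar at the next tooth
- case_mid (a point): centre of the case's light grey base, half-way up, 30 mm above its underside. The case stands on edge: 50 mm wide (press x), 60 mm high, base 34 mm thick along press y plus the 12 mm lid on the sliding jaw's side. Axes as the press at the start. Loose, up to 9 mm short of the fixed jaw, against which the sliding jaw pushes it. 0.18 to 0.30 kg
- lid (a joint): how far the pale push-fit lid (dark panel) stands proud of its seat, in m: 0 fully home, 0.006 to 0.009 at the start. It moves only under about 15 N and stays where it is pressed
- tray: low open blue plastic tray, outside 170 x 130 x 26 mm, walls and floor 3 mm, fixed to the bench; origin at the middle of its underside, x along its 170 mm side, z up
- masking_tape: bystander: roll of masking tape, 96 x 95 x 25 mm; origin at the middle of its underside
- green_plug: bystander: green ten-way terminal plug, 12 x 52 x 11 mm; origin at the middle of its underside, long side along its y
- flux: bystander: round tin with dark red lid, 44 x 44 x 20 mm; origin at the middle of its underside
- solder: bystander: reel of solder wire standing on its flange, 57 x 55 x 46 mm; origin at the middle of its underside
- red_clip: bystander: crocodile clip with red sleeve, 9 x 48 x 10 mm; origin at the middle of its underside, long side along its y
Things that resemble listed ones, but are neither listed nor needed, are in the scene too. Of the things that look like the part that bears case_mid, the largest one is meant.

How it is judged:
On the way, in this order (a step that is already met when the one before it is completed fails the run):
1. the sliding jaw bears on the lid (more than 8 N) while the lid still stands more than 3 mm proud (contact force between bar_pad and case above 8 N and value of joint lid above 0.003 m), for 0.02 s.
2. the lid is home (within 1.5 mm) and bedded firmly by the jaw (more than 26 N) (contact force between bar_pad and case above 26 N and value of joint lid below 0.0015 m), for 0.05 s.
3. released: the jaw is fully back (within 3 mm), the case freed (value of joint bar below 0.003 m and contact force between bar_pad and case below 1 N), for 0.1 s.
At the end, for the whole second after the job is handed in: The case stands upright (within 0.15 rad) and at rest on the floor of the blue tray, its centre within 65 mm of the tray's middle along the long side and 45 mm across; the lid is home within 1.5 mm and the clamp's jaw is fully back within 3 mm (value of joint lid below 0.0015 m and value of joint bar below 0.003 m and x of case_mid in the frame of tray between -0.065 and 0.065 m and y of case_mid in the frame of tray between -0.045 and 0.045 m and height (world z) of case_mid below 0.04 m and angle between case_mid's own z axis and vertical below 0.15 rad and linear speed of case below 0.02 m/s); the robot touches nothing.
It fails at once if the case is cracked: the jaw squeezes it with more than 55 N (contact force between bar_pad and case above 55 N).
It fails at once if the case is dropped: it falls faster than 0.9 m/s with no finger on it (linear speed of case above 0.9 m/s and contact force between the fingers and case below 0.1 N).
It fails at once if a bystander is shifted by more than 30 mm (distance of any of masking_tape, green_plug, flux, solder, red_clip from where it was at the start of the episode above 0.03 m).
It also fails if it takes over 72 s, if anything falls off the work surface, if the arm or the gripper's body presses on something with over 40 N, if the wrist force passes 120 N, or if a joint passes its speed limit or range.

## Robot

A 6-joint arm with a two-finger parallel gripper is mounted at the origin on a cart in front of the work surface, level with it; the furniture and walls round the work are solid. World frame = base frame: x ahead of the robot, y to its left, z up, the work surface at z = 0. Lengths are in m, angles in rad, forces in N, time in s.
With the tool pointing down it reaches from about 0.225 to 0.875 m from the base axis. Payload 3.4 kg.
Tool frame: the origin (TCP) lies between the finger pads; the fingertips stand 8 mm ahead of it and the grasp point (between the pads) lies 11 mm behind it; z points along the fingers, y is the line along which they close (so a half turn about z gives the same grasp; the last joint's range is limited). The gripper opens to 85 mm and grips with 20 to 120 N. Pads are 22 mm wide; open, the fingers measure 114 mm over their backs; the gripper's body (76 mm by 85 mm) begins 54 mm behind the grasp point. The pads swing forward as they close: fully open they stand 13 mm farther back than shut.
Start: joints at [-1.359, 0.276, 1.505, -0, 1.361, -0.121], TCP at [0.188, -0.543, 0.239] pointing down, gripper open.
Joint ranges: [-2.89, 2.89], [-0.75, 2.08], [0.22, 2.7], [-1.18, 4.32], [0.11, 2.71], [-2.7, 2.7]. Speed limits (rad/s): [2.57, 2.57, 3.14, 3.14, 3.14, 3.14].

## Interface

Orientations are given as a unit quaternion [w, x, y, z].
In Python, from rig import manip gives the robot as it stands.
- The arm moves only by the tool move_arm, never from a script. Its argument "deltas" is a list that holds one entry, the list of rows, each a list of 5 numbers: the shift along the tool's x, y, z normalised to -1 to 1, where 1 is 80 cm, then the turn about the tool's z normalised to -1 to 1, where 1 is 120 degrees, then the closure, from -1 (fully open) to 1 (shut). In form: [[[tx, ty, tz, twist, grip], ...]]. A call has 1 to 12 rows; each row is the pose to reach, as a shift and turn from the pose commanded when the call began, along the tool's axes at that moment; what a row does not reach only later rows make up. A row lasts 1/10 s, in which the tool goes at most 50 mm and 8.59 degrees, less where a joint would pass 70% of its speed; a pose out of reach is approached as far as the arm can. A call with a number of a shift or a turn outside -1 to 1 is refused whole. A call with a gripper value outside its range is refused whole. The fingers move at their own pace and stop on an object; "squeeze" is the grip in N (left out, the last holds). Time passes only in rows, so rows that repeat a pose let the fingers close. It gives the time, the measured TCP pose, the force, the opening and the grip force at its end, in the units of the state.
- manip.get_state(): the state, without advancing time (a new reading comes with each control period).
- manip.get_image(name): name is "scene" or "side" or "wrist"; returns the picture (480x640x3 uint8, red, green, blue); there is no depth.
- manip.camera_params(name): a dict with "fx", "fy", "cx", "cy" (pixels), "R" (3x3) and "t" (3): a world point X has camera coordinates R X + t; the wrist camera has in their place "tool_from_camera" (4x4, takes a point from camera to tool coordinates, whose origin is the TCP and whose axes are the flange's). Camera axes: x right, y down, z forward; pixel columns grow to the right and rows downward; lengths in m; the calibration is good to about 2 mm. A picture is of the moment at which its call begins: read the wrist's pose just before it. camera_params takes no time and is no camera call.
- manip.sign_off(): hands the job in; it is judged then, once.
The state is a dict: "clock": time; "qpos": joint angles; "qd": joint speeds; "effort": joint torques, N m; "position": TCP position; "ee_rot": TCP orientation; "contact_force": force on the tool from outside, world axes, zero at the start; "moment": the same for the moment, N m; "width": finger opening in m; "gripper_force": force on a finger pad.
Only numpy, scipy, OpenCV 4.12 (cv2) and the standard library are available. Lean on these libraries where they do the work, as an engineer would, in place of code of your own. Each camera call takes 0.05 s, during which the arm holds its last target. There are 200 camera calls.

## Working session

There is one attempt and no reset: what is moved stays moved. The work goes in short steps, Python scripts to look and compute and a tool call to move; the robot and the scene stay as the last step left them, time stands still between calls to the robot, and variables do not carry over. Pictures are saved under pics/ and viewed, at most 11 in all, crops included, and the job is handed in when it is done.

Besides the shell and the picture viewer there is one more tool, called after "Request:" as name(argument=value, ...) on one line, values as JSON. move_arm: Moves the arm, as the interface text tells. Scaled input: -1 to 1 covers 80 cm each way for a shift and 120 degrees each way for a turn. Its arguments: {"type":"object","properties":{"deltas":{"type":"array","items":{"type":"array","items":{"type":"array","items":{"type":"number","minimum":-1,"maximum":1}}}},"squeeze":{"type":"number"}},"required":["deltas"]}

```bash
ls; mkdir -p pics
python3 - <<'E'
from rig import manip
import cv2,numpy as np
s=manip.get_state();print({k:np.round(v,3).tolist() for k,v in s.items()})
for n in("scene","side"):
    cv2.imwrite(f"pics/{n}0.png",manip.get_image(n)[:,:,::-1])
for n in("scene","side","wrist"):
    print(n,{k:np.round(v,4).tolist() for k,v in manip.camera_params(n).items()})
E
```

```text
pics
{'clock': 0.0, 'qpos': [-1.359, 0.277, 1.506, -0.0, 1.361, -0.121], 'qd': [0.001, 0.001, -0.001, 0.0, 0.001, 0.001], 'effort': [0.003, -41.676, -24.581, 0.0, 0.011, -0.0], 'position': [0.188, -0.543, 0.238], 'ee_rot': [-0.001, 0.986, 0.166, -0.0], 'contact_force': [0.184, 0.364, 0.013], 'moment': [-0.02, -0.008, -0.049], 'gripper_force': 0.0, 'width': 0.086}
scene {'fx': 456.3467, 'fy': 456.3467, 'cx': 322.4267, 'cy': 239.3546, 'R': [[0.8735, -0.4867, -0.0102], [-0.3102, -0.5404, -0.7821], [0.3751, 0.6864, -0.6231]], 't': [-0.4327, 0.3202, 0.7921]}
side {'fx': 590.5678, 'fy': 590.5678, 'cx': 314.6697, 'cy': 243.4017, 'R': [[-0.9188, -0.3944, -0.018], [-0.1407, 0.3696, -0.9185], [0.3689, -0.8414, -0.395]], 't': [0.5989, 0.1027, 1.4069]}
wrist {'fx': 429.5375, 'fy': 429.5375, 'cx': 322.3921, 'cy': 234.7262, 'tool_from_camera': [[0.0008, -0.9521, -0.3059, 0.0781], [1.0, 0.0007, 0.0005, -0.0003], [-0.0002, -0.3059, 0.9521, -0.1365], [0.0, 0.0, 0.0, 1.0]]}
```

View pics/scene0.png

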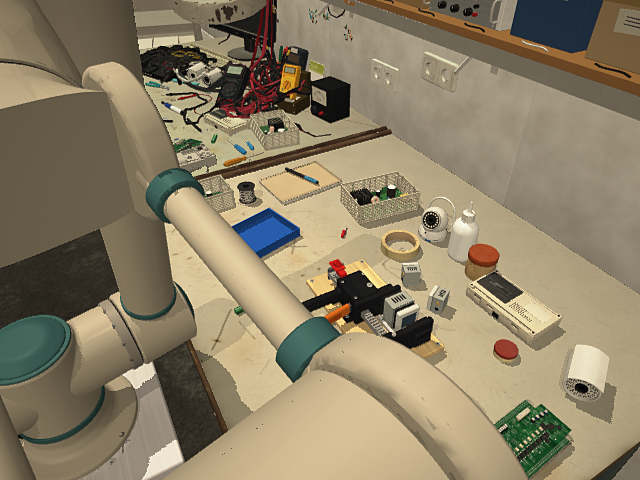

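View pics/side0.png

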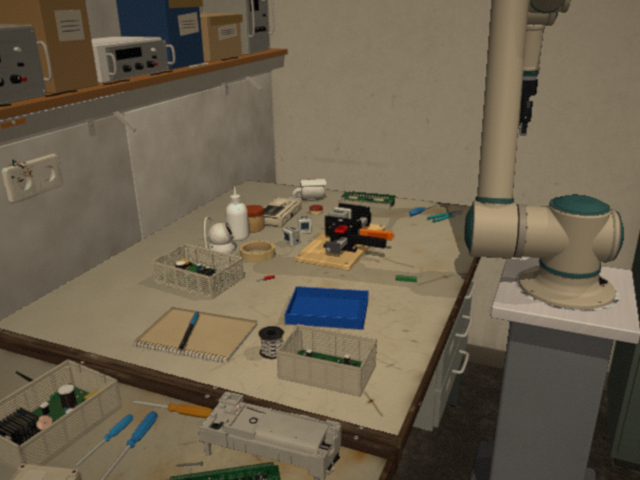

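Scene: the press is at about (365,305), with red release (338,268), orange trigger (335,314) and the case in the jaws (400,310). The tray is at (268,232) in scene and (327,307) in side. Candidates for the case are the one in the clamp (400,310) and the small boxes at (411,272) and (438,298). The clamped one is the largest.

```bash
cat > h.py <<'E'
from rig import manip
import cv2,numpy as np
from scipy.spatial.transform import Rotation as Ro
def ray(n,uv,st=None):
    c=manip.camera_params(n);uv=np.atleast_2d(uv).astype(float)
    d=np.c_[(uv[:,0]-c["cx"])/c["fx"],(uv[:,1]-c["cy"])/c["fy"],np.ones(len(uv))]
    if n=="wrist":
        q=st["ee_rot"];T=np.eye(4);T[:3,:3]=Ro.from_quat([q[1],q[2],q[3],q[0]]).as_matrix();T[:3,3]=st["position"]
        T=T@np.array(c["tool_from_camera"]);return T[:3,3],d@T[:3,:3].T
    R=np.array(c["R"]);return -R.T@np.array(c["t"]),d@R
def onz(n,uv,z,st=None):
    o,d=ray(n,uv,st);return o+d*((z-o[2])/d[:,2])[:,None]
def proj(n,X,st=None):
    c=manip.camera_params(n);X=np.atleast_2d(X)
    if n=="wrist":
        o,_=ray(n,[0,0],st);q=st["ee_rot"]
        R=(Ro.from_quat([q[1],q[2],q[3],q[0]]).as_matrix()@np.array(c["tool_from_camera"])[:3,:3]).T
        p=(X-o)@R.T
    else: p=X@np.array(c["R"]).T+np.array(c["t"])
    return np.c_[p[:,0]/p[:,2]*c["fx"]+c["cx"],p[:,1]/p[:,2]*c["fy"]+c["cy"]]
def blob(im,lo,hi):
    m=cv2.inRange(cv2.cvtColor(im,cv2.COLOR_RGB2HSV),lo,hi)
    return m
def blobs(m,amin=20):
    n,l,s,c=cv2.connectedComponentsWithStats(m)
    return [(s[i].tolist(),np.round(c[i],1).tolist()) for i in range(1,n) if s[i][4]>=amin]
def look(name,n="wrist"):
    st=manip.get_state();im=manip.get_image(n);cv2.imwrite(f"pics/{name}.png",im[:,:,::-1]);return st,im
E
python3 - <<'E'
from h import *
np.set_printoptions(precision=3,suppress=True)
for n in("scene","side"):
    im=cv2.imread(f"pics/{n}0.png")[:,:,::-1].copy()
    print(n)
    for nm,lo,hi,z in(("blue",(108,150,60),(125,255,255),.015),("orange",(8,190,120),(18,255,255),.045),("red",(0,200,120),(4,255,255),.08),("wood",(14,60,150),(26,150,255),.015)):
        for s,c in blobs(blob(im,lo,hi),30):
            P=onz(n,c,z)[0]
            if .1<P[0]<1.0 and abs(P[1])<.8: print(nm,s,c,P)
    m=blob(im,(108,150,60),(125,255,255))
    cs=[c for c in cv2.findContours(m,0,2)[0]];c=max(cs,key=cv2.contourArea)
    q=cv2.approxPolyDP(cv2.convexHull(c),4,True)[:,0];print(q.tolist());print(onz(n,q,.026))
# board & press points by eye, side
print(onz("scene",[[406,312],[338,268],[350,313]],.07))
E
cd pics; python3 -c "
import cv2
a=cv2.imread('scene0.png')[225:375,225:465];b=cv2.imread('side0.png')[180:330,265:425]
a=cv2.resize(a,None,fx=3.3,fy=3.3,interpolation=2)[:, :];cv2.imwrite('c0.png',cv2.resize(a,(800,500)))
"
```

```text
scene
blue [232, 208, 68, 49, 1671] [265.7, 231.3] [0.504 0.32  0.015]
orange [224, 157, 22, 9, 75] [233.6, 160.7] [0.55  0.668 0.045]
orange [469, 244, 30, 19, 386] [483.5, 253.2] [ 0.9   -0.049  0.045]
orange [325, 304, 25, 20, 230] [337.7, 313.2] [ 0.508 -0.042  0.045]
red [329, 259, 18, 19, 164] [338.3, 267.7] [0.559 0.043 0.08 ]
wood [162, 134, 478, 346, 87814] [406.7, 337.4] [ 0.609 -0.142  0.015]
wood [208, 163, 17, 8, 63] [215.6, 167.0] [0.501 0.711 0.015]
wood [196, 166, 11, 8, 34] [201.4, 169.4] [0.457 0.719 0.015]
wood [200, 181, 12, 13, 62] [206.0, 186.0] [0.438 0.616 0.015]
wood [164, 188, 148, 160, 7443] [236.1, 265.0] [0.39  0.234 0.015]
wood [395, 197, 16, 18, 74] [401.2, 205.6] [0.882 0.24  0.015]
wood [429, 198, 25, 30, 268] [444.4, 208.3] [0.977 0.169 0.015]
wood [373, 202, 21, 17, 109] [383.3, 210.5] [0.825 0.245 0.015]
wood [362, 209, 12, 14, 45] [367.4, 215.1] [0.774 0.249 0.015]
wood [109, 292, 44, 55, 349] [127.1, 315.7] [0.131 0.196 0.015]
wood [311, 303, 31, 14, 178] [324.3, 310.1] [0.502 0.003 0.015]
wood [516, 408, 14, 12, 55] [522.7, 413.6] [ 0.681 -0.373
[... 892 characters left out ...]
   0.015]
wood [361, 256, 58, 16, 346] [386.3, 265.1] [0.424 0.07  0.015]
wood [154, 275, 295, 158, 15887] [330.4, 351.3] [0.411 0.483 0.015]
wood [151, 311, 42, 35, 719] [172.9, 326.5] [0.753 0.519 0.015]
wood [187, 315, 67, 46, 1720] [217.3, 334.9] [0.648 0.513 0.015]
wood [282, 326, 12, 15, 87] [287.4, 331.1] [0.521 0.447 0.015]
wood [143, 333, 19, 10, 59] [151.1, 337.5] [0.769 0.571 0.015]
wood [257, 431, 59, 17, 186] [282.6, 438.6] [0.39  0.736 0.015]
[[286, 312], [298, 287], [367, 292], [362, 328], [287, 323]]
[[0.549 0.394 0.026]
 [0.574 0.279 0.026]
 [0.417 0.245 0.026]
 [0.376 0.396 0.026]
 [0.527 0.434 0.026]]
[[ 0.614 -0.124  0.07 ]
 [ 0.564  0.052  0.07 ]
 [ 0.518 -0.072  0.07 ]]
```

View pics/c0.png

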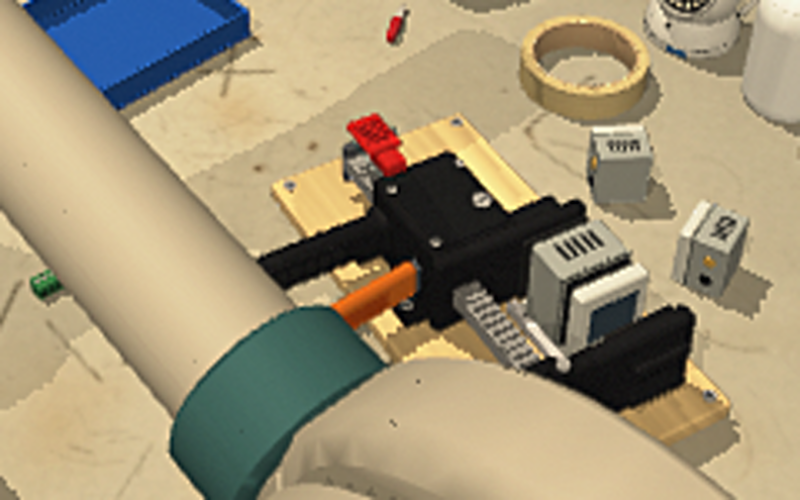

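The crop confirms the clamped case: light grey, with the largest proud lid and its dark panel. Moving above the press for a close look.

Request:
move_arm(deltas=[[[0.7,-0.45,-0.12,0.159,-1],[0.7,-0.45,-0.12,0.159,-1],[0.7,-0.45,-0.12,0.159,-1],[0.7,-0.45,-0.12,0.159,-1],[0.7,-0.45,-0.12,0.159,-1],[0.7,-0.45,-0.12,0.159,-1],[0.7,-0.45,-0.12,0.159,-1],[0.7,-0.45,-0.12,0.159,-1],[0.7,-0.45,-0.12,0.159,-1],[0.7,-0.45,-0.12,0.159,-1],[0.7,-0.45,-0.12,0.159,-1],[0.7,-0.45,-0.12,0.159,-1]]])

```text
clock: 1.3
position: [0.5548, -0.0762, 0.3247]
ee_rot: [0.0, 1.0, 0.0, -0.0]
contact_force: [1.2, -1.4, -0.1]
width: 0.0853
gripper_force: 0.0
```

Request:
move_arm(deltas=[[[0.05,-0.07,0,0,1],[0.05,-0.07,0,0,1],[0.05,-0.07,0,0,1],[0.05,-0.07,0,0,1]]])

```text
clock: 1.7
position: [0.5934, -0.0226, 0.324]
ee_rot: [0.001, 1.0, 0.0, -0.001]
contact_force: [0.1, 0.3, 0.1]
width: 0.0284
gripper_force: 0.0
```

Run:
```python
from h import *
st,im=look("w1");print(st["position"],st["ee_rot"],st["contact_force"])
_,_=look("scene1","scene");look("side1","side")
```

```text
[ 0.59340682 -0.02256639  0.32402234] [ 5.31361823e-04  9.99999297e-01  9.63548842e-05 -1.05572451e-03] [0.06579651 0.32049827 0.11913953]
```

View pics/w1.png

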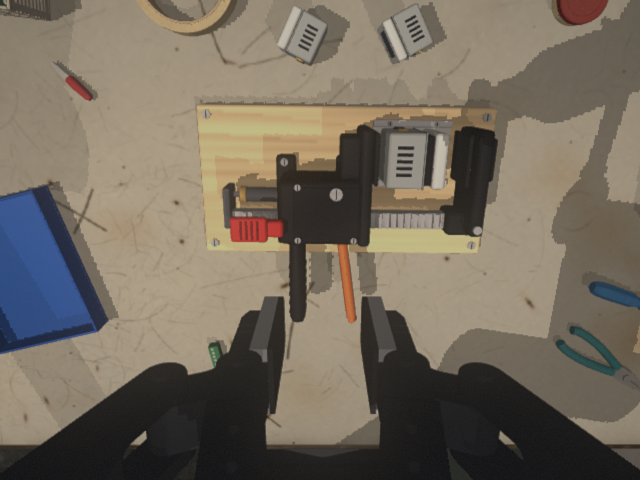

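The press is nearly aligned with the world axes. Board corners are at about (199,104), (496,106), (480,253) and (207,251). The red release is at (250,230), the orange trigger tip at (350,318) and the pistol grip tip at (298,318).

```bash
cat >> h.py <<'E'
def fit(P,W):
    P=np.array(P,float);W=np.array(W,float)[:,:2];a=P-P.mean(0);b=W-W.mean(0)
    yaw=np.arctan2((a[:,0]*b[:,1]-a[:,1]*b[:,0]).sum(),(a*b).sum());c,s=np.cos(yaw),np.sin(yaw);R=np.array([[c,-s],[s,c]])
    return yaw,W.mean(0)-R@P.mean(0),R,np.linalg.norm((a@R.T-b),axis=1)
E
python3 - <<'E'
from h import *
np.set_printoptions(precision=4,suppress=True)
st=manip.get_state();im=cv2.imread("pics/w1.png")[:,:,::-1].copy()
m=blob(im,(10,60,130),(26,170,255));m[:90]=0;m[265:]=0;m[:,:180]=0;m[:,510:]=0
m=cv2.morphologyEx(m,cv2.MORPH_OPEN,np.ones((3,3)))
c=max(cv2.findContours(m,0,2)[0],key=cv2.contourArea)
q=cv2.approxPolyDP(cv2.convexHull(c),6,True)[:,0];print("hull",q.tolist())
W=onz("wrist",[[198.5,104],[496,106],[480,253],[207,251]],.015,st);print(W)
yaw,o,R,res=fit([[.108,.130],[.108,-.170],[-.047,-.170],[-.047,.130]],W);print("yaw",yaw,"o",o,res)
def w(p): return R@np.array(p[:2])+o
for n,p in dict(trig=(-.08,-.025,.045),grip=(-.08,.028,.045),rel=(0,.07,.088)).items():
    print(n,w(p),proj("wrist",[[*w(p),p[2]]],st))
print("red",[(b,onz("wrist",b[1],.085,st)) for b in blobs(blob(im,(0,180,80),(5,255,255)),150)])
print("orange",[(b,onz("wrist",b[1],.058,st)) for b in blobs(blob(im,(7,170,100),(14,255,255)),60)])
W=onz("wrist",[[373,131],[495,128],[382,187],[428,189]],.078,st)
print("case/jaw top",(W[:,:2]-o)@R)
W=onz("wrist",[[387,133],[428,133],[387,187],[428,187],[445,135],[432,187]],.078,st);print("case corners in press",(W[:,:2]-o)@R)
# tray both views
for n in("scene","side","wrist"):
    i=cv2.imread(f"pics/{n[0] if n=='wrist' else n}1.png")[:,:,::-1].copy()
    c=max(cv2.findContours(blob(i,(108,150,40),(125,255,255)),0,2)[0],key=cv2.contourArea)
    q=cv2.approxPolyDP(cv2.convexHull(c),3,True)[:,0];print(n,q.tolist());print(onz(n,q,.026,st)[:,:2].tolist())
E
```

```text
hull [[206, 249], [194, 184], [197, 104], [460, 108], [460, 116], [288, 252]]
[[ 0.6644  0.0993  0.015 ]
 [ 0.6621 -0.1967  0.015 ]
 [ 0.5062 -0.1981  0.015 ]
 [ 0.5091  0.1038  0.015 ]]
yaw -0.009002003595502591 o [ 0.5551 -0.0276] [0.0021 0.002  0.0009 0.0011]
trig [ 0.4749 -0.0519] [[349.1022 290.6707]]
grip [0.4754 0.0011] [[299.213  290.3456]]
rel [0.5557 0.0424] [[249.8632 230.1074]]
red []
orange [(([339, 245, 12, 76, 146], [343.5, 281.0]), array([[ 0.4919, -0.0451,  0.058 ]])), (([343, 245, 9, 54, 139], [346.8, 268.2]), array([[ 0.5059, -0.0483,  0.058 ]]))]
case/jaw top [[ 0.0879 -0.0393]
 [ 0.0913 -0.1451]
 [ 0.0386 -0.0496]
 [ 0.0371 -0.0914]]
case corners in press [[ 0.0863 -0.0516]
 [ 0.0866 -0.0873]
 [ 0.0387 -0.0541]
 [ 0.0389 -0.0913]
 [ 0.085  -0.1023]
 [ 0.039  -0.0949]]
scene [[299, 230], [299, 235], [248, 264], [221, 243], [217, 235], [268, 208]]
[[0.5762963439101912, 0.2687695939162392], [0.5668346492297394, 0.250057627556743], [0.41237198394442864, 0.21078016526979237], [0.3833497073511889, 0.31807094391692714], [0.3853395272948991, 0.35429639216121067], [0.5473155460555479, 0.4004698789576431]]
side [[286, 312], [297, 287], [367, 292], [362, 328], [288, 323]]
[[0.5491182098852472, 0.3941201775529204], [0.5757744850133925, 0.28017589394403597], [0.4166309060324056, 0.24464858009256507], [0.3764446767529229, 0.39601828168129083], [0.5254065845660497, 0.4336617248667268]]
wrist [[89, 318], [8, 342], [0, 328], [1, 203], [41, 213]]
[[0.43246828919143465, 0.24127717009671415], [0.4015666113413021, 0.3400954745895163], [0.41986050759701243, 0.3451135905405621], [0.5664485015812455, 0.31019128922317873], [0.5556458831301652, 0.27083586896542555]]
```

Request:
move_arm(deltas=[[[-0.148,0.07,0.1,0,1],[-0.148,0.07,0.1,0,1],[-0.148,0.07,0.1,0,1],[-0.148,0.07,0.2,0,1],[-0.148,0.07,0.27,0,1],[-0.148,0.07,0.31,0,1],[-0.148,0.07,0.31,0,1]]], squeeze=20)

```text
clock: 2.55
position: [0.4715, -0.0784, 0.0733]
ee_rot: [-0.001, 1.0, -0.001, -0.003]
contact_force: [-0.3, 0.2, 0.7]
width: 0.0001
gripper_force: 0.0
```

Run:
```python
from h import *
st,im=look("w2");print(st["position"],st["contact_force"],st["width"])
print(st["qpos"])
cv2.imwrite("pics/w2.png",im[200:480,:,::-1])
```

```text
[ 0.47149811 -0.07840202  0.07330378] [-0.2562262   0.20534937  0.73067661] 0.0001091672390866849
[-3.10172564e-01  2.95568422e-01  1.94714010e+00 -5.30046869e-04
  9.05788145e-01  1.26368668e+00]
```

View pics/w2.png

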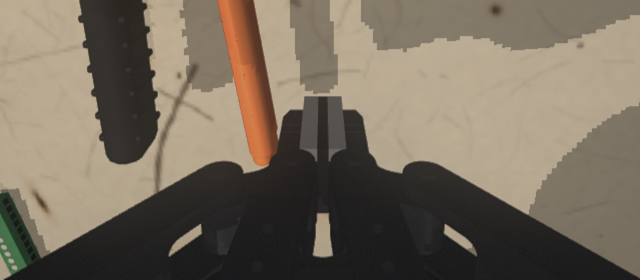

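Request:
move_arm(deltas=[[[0.004,0,0.044,0,1],[0.004,0,0.044,0,1]]])

```text
clock: 2.8
position: [0.4766, -0.0784, 0.0397]
ee_rot: [-0.001, 1.0, -0.001, -0.003]
contact_force: [-1.4, 0.5, 0.1]
width: -0.0002
gripper_force: 0.0
```

Request:
move_arm(deltas=[[[0,-0.0063,0,0,1],[0,-0.0125,0,0,1],[0,-0.0188,0,0,1],[0,-0.025,0,0,1]]])

```text
clock: 3.2
position: [0.4791, -0.0586, 0.0429]
ee_rot: [0.001, 1.0, 0.001, 0.001]
contact_force: [-2.8, -5.9, 3.5]
width: -0.0001
gripper_force: 2.8
```

Request:
move_arm(deltas=[[[0,-0.0063,0,0,1],[0,-0.0125,0,0,1],[0,-0.0188,0,0,1],[0,-0.0188,0,0,1]]])

```text
clock: 3.6
position: [0.479, -0.0434, 0.0427]
ee_rot: [0.001, 1.0, 0.001, 0.001]
contact_force: [-2.4, -5.6, 3.9]
width: 0.0002
gripper_force: 2.9
```

Request:
move_arm(deltas=[[[0,-0.005,0,0,1],[0,-0.01,0,0,1],[0,-0.01,0,0,1]]])

```text
clock: 3.9
position: [0.4796, -0.0357, 0.0427]
ee_rot: [0.001, 1.0, 0.001, 0.001]
contact_force: [-1.9, -5.8, 2.0]
width: 0.0002
gripper_force: 3.1
```

Request:
move_arm(deltas=[[[0,-0.0025,0,0,1],[0,-0.005,0,0,1],[0,-0.005,0,0,1]]])

```text
clock: 4.2
position: [0.4801, -0.032, 0.0428]
ee_rot: [0.002, 1.0, 0.001, 0.002]
contact_force: [-0.2, -6.7, 2.0]
width: 0.0003
gripper_force: 3.2
```

Request:
move_arm(deltas=[[[0,-0.0025,0,0,1],[0,-0.005,0,0,1],[0,-0.005,0,0,1]]])

```text
clock: 4.5
position: [0.4803, -0.0314, 0.0429]
ee_rot: [0.005, 1.0, 0.003, 0.002]
contact_force: [-2.6, -18.7, 0.6]
width: -0.0
gripper_force: 9.5
```

Hard stop felt, so one full stroke is done. Let it back, then take a second full stroke. Even from a 14 mm start the lid can't get home on this one.

Request:
move_arm(deltas=[[[0,0.06,0,0,1],[0,0.062,0,0,1],[0,0.062,0,0,1],[0,0.05,0,0,1],[0,0.04,0,0,1],[0,0.03,0,0,1],[0,0.02,0,0,1],[0,0.01,0,0,1],[0,0.005,0,0,1],[0,0.001,0,0,1],[0,0.0,0,0,1]]])

```text
clock: 5.6
position: [0.4792, -0.031, 0.0419]
ee_rot: [0.006, 1.0, 0.004, 0.0]
contact_force: [-2.5, -25.7, 0.4]
width: -0.0002
gripper_force: 12.7
```

Run:
```python
from h import *
look("scene2","scene");im=cv2.imread("pics/scene2.png");print(manip.get_state()["position"],manip.get_state()["contact_force"])
cv2.imwrite("pics/c2.png",cv2.resize(im[235:370,290:470],None,fx=4,fy=4,interpolation=2))
```

```text
[ 0.4791435  -0.03109219  0.04192728] [ -1.95452719 -23.46077625  -0.07164651]
```

View pics/c2.png

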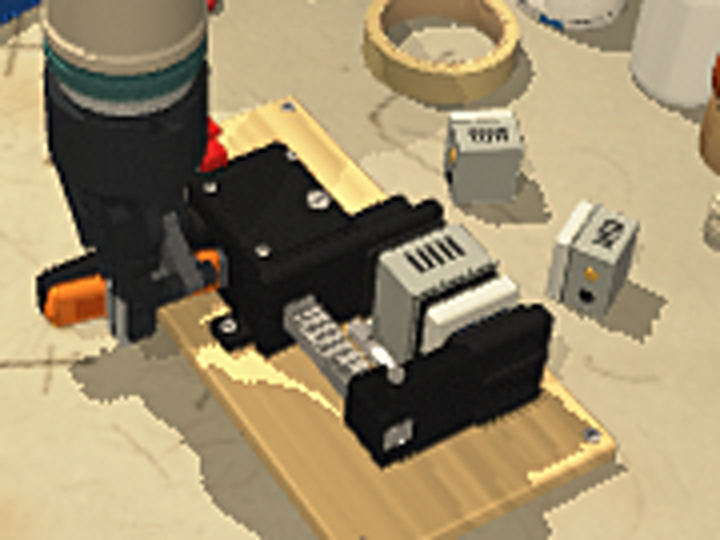

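The jaw has closed to near the lid, and the trigger is against the grip. I'll measure the bar travel from the scene views.

Run:
```python
from h import *
np.set_printoptions(precision=4,suppress=True)
a=cv2.imread("pics/scene1.png");b=cv2.imread("pics/scene2.png")
# jaw far top corner patch in scene2 about (427,312)
t=b[300:345,395:430];r=cv2.matchTemplate(a[270:390,360:470],t,cv2.TM_CCOEFF_NORMED);_,v,_,l=cv2.minMaxLoc(r)
p2=np.array([427,311.]);p1=p2+np.array([l[0]+360-395,l[1]+270-300]);print(v,p1)
W=onz("scene",[p1,p2],.078);print(W,(W[1]-W[0]))
# jaw face line
o=np.array([.5551,-.0276])
# predicted pixels of pad-face top far corner for bar values
for s in(.014,.021,.028): print(s,proj("scene",[[.555+.09,-.0276-.1268+s-.0,.078],[.555+.09,-.0276-.1268+s-.022,.078]]).round(1).tolist())
```

```text
0.692516028881073 [433. 317.]
[[ 0.6459 -0.1657  0.078 ]
 [ 0.6459 -0.1479  0.078 ]] [-0.0001  0.0177  0.    ]
0.014 [[424.2, 308.7], [431.5, 316.1]]
0.021 [[421.9, 306.4], [429.1, 313.7]]
0.028 [[419.6, 304.1], [426.8, 311.3]]
```

About +15 mm over two strokes, as expected. Stroke 3 goes slowly, by feel.

Request:
move_arm(deltas=[[[0,0.06,0,0,1],[0,0.062,0,0,1],[0,0.062,0,0,1],[0,0.05,0,0,1],[0,0.04,0,0,1],[0,0.034,0,0,1],[0,0.03,0,0,1],[0,0.03,0,0,1]]])

```text
clock: 6.45
position: [0.4773, -0.0496, 0.0413]
ee_rot: [0.001, 1.0, 0.002, -0.001]
contact_force: [-3.1, -4.7, 1.9]
width: 0.0003
gripper_force: 2.8
```

Request:
move_arm(deltas=[[[0,-0.0025,0,0,1],[0,-0.005,0,0,1],[0,-0.005,0,0,1]]])

```text
clock: 6.75
position: [0.4773, -0.0458, 0.0414]
ee_rot: [0.001, 1.0, 0.002, -0.001]
contact_force: [-3.6, -4.9, 0.6]
width: -0.0001
gripper_force: 3.0
```

Request:
move_arm(deltas=[[[0,-0.0025,0,0,1],[0,-0.005,0,0,1],[0,-0.0075,0,0,1],[0,-0.0075,0,0,1]]])

```text
clock: 7.15
position: [0.4776, -0.04, 0.0414]
ee_rot: [0.001, 1.0, 0.002, -0.001]
contact_force: [-1.8, -6.8, 0.7]
width: -0.0001
gripper_force: 3.2
```

Request:
move_arm(deltas=[[[0,-0.0025,0,0,1],[0,-0.005,0,0,1],[0,-0.005,0,0,1]]])

```text
clock: 7.45
position: [0.478, -0.0362, 0.0414]
ee_rot: [0.001, 1.0, 0.002, -0.001]
contact_force: [-1.4, -6.7, 0.2]
width: -0.0001
gripper_force: 3.3
```

Request:
move_arm(deltas=[[[0,-0.0025,0,0,1],[0,-0.005,0,0,1],[0,-0.008,0,0,1],[0,-0.0095,0,0,1]]])

```text
clock: 7.85
position: [0.4787, -0.0312, 0.0415]
ee_rot: [0.004, 1.0, 0.003, -0.0]
contact_force: [-2.6, -18.8, -1.6]
width: 0.0002
gripper_force: 9.2
```

Request:
move_arm(deltas=[[[0,0.057,0,0,1],[0,0.059,0,0,1],[0,0.059,0,0,1],[0,0.047,0,0,1],[0,0.037,0,0,1],[0,0.03,0,0,1],[0,0.025,0,0,1],[0,0.025,0,0,1]]])

```text
clock: 8.65
position: [0.4773, -0.0481, 0.0414]
ee_rot: [0.001, 1.0, 0.002, -0.001]
contact_force: [-3.3, -5.5, 1.3]
width: -0.0003
gripper_force: 2.9
```

Request:
move_arm(deltas=[[[0,-0.0025,0,0,1],[0,-0.005,0,0,1],[0,-0.005,0,0,1]]])

```text
clock: 8.95
position: [0.4773, -0.0445, 0.0414]
ee_rot: [0.001, 1.0, 0.002, -0.001]
contact_force: [-3.5, -7.0, 1.1]
width: 0.0001
gripper_force: 3.2
```

Request:
move_arm(deltas=[[[0,-0.0025,0,0,1],[0,-0.005,0,0,1],[0,-0.005,0,0,1]]])

```text
clock: 9.25
position: [0.4775, -0.0409, 0.0414]
ee_rot: [0.001, 1.0, 0.002, -0.001]
contact_force: [-2.8, -6.9, 1.6]
width: 0.0
gripper_force: 3.9
```

Request:
move_arm(deltas=[[[0,-0.0025,0,0,1],[0,-0.005,0,0,1],[0,-0.005,0,0,1]]])

```text
clock: 9.55
position: [0.4778, -0.0377, 0.0414]
ee_rot: [0.002, 1.0, 0.002, -0.001]
contact_force: [-2.6, -9.8, 0.4]
width: 0.0002
gripper_force: 5.3
```

Force is up to about 10 N, so the lid is being driven.

Request:
move_arm(deltas=[[[0,-0.0025,0,0,1],[0,-0.005,0,0,1],[0,-0.005,0,0,1]]])

```text
clock: 9.85
position: [0.4782, -0.034, 0.0414]
ee_rot: [0.002, 1.0, 0.002, -0.001]
contact_force: [-1.8, -10.8, -0.0]
width: 0.0
gripper_force: 5.6
```

Request:
move_arm(deltas=[[[0,-0.0025,0,0,1],[0,-0.005,0,0,1],[0,-0.005,0,0,1]]])

```text
clock: 10.15
position: [0.4786, -0.0314, 0.0415]
ee_rot: [0.003, 1.0, 0.003, -0.0]
contact_force: [-1.7, -15.9, -1.4]
width: -0.0001
gripper_force: 7.9
```

Request:
move_arm(deltas=[[[0,0.057,0,0,1],[0,0.059,0,0,1],[0,0.059,0,0,1],[0,0.047,0,0,1],[0,0.037,0,0,1],[0,0.03,0,0,1],[0,0.025,0,0,1],[0,0.025,0,0,1]]])

```text
clock: 10.95
position: [0.4773, -0.0493, 0.0414]
ee_rot: [0.002, 1.0, 0.002, -0.001]
contact_force: [-3.1, -10.8, 0.9]
width: 0.0001
gripper_force: 5.1
```

Request:
move_arm(deltas=[[[0,-0.0025,0,0,1],[0,-0.005,0,0,1],[0,-0.005,0,0,1]]])

```text
clock: 11.25
position: [0.4774, -0.0456, 0.0414]
ee_rot: [0.002, 1.0, 0.002, -0.001]
contact_force: [-3.5, -11.8, 0.5]
width: 0.0001
gripper_force: 5.3
```

Request:
move_arm(deltas=[[[0,-0.0025,0,0,1],[0,-0.0038,0,0,1],[0,-0.0038,0,0,1]]])

```text
clock: 11.55
position: [0.4775, -0.0427, 0.0415]
ee_rot: [0.002, 1.0, 0.002, -0.001]
contact_force: [-4.0, -10.4, 0.2]
width: 0.0005
gripper_force: 5.4
```

Request:
move_arm(deltas=[[[0,-0.0025,0,0,1],[0,-0.0038,0,0,1],[0,-0.0038,0,0,1]]])

```text
clock: 11.85
position: [0.4777, -0.0397, 0.0414]
ee_rot: [0.002, 1.0, 0.002, -0.001]
contact_force: [-4.0, -11.1, -0.0]
width: 0.0002
gripper_force: 5.4
```

Request:
move_arm(deltas=[[[0,-0.0025,0,0,1],[0,-0.0025,0,0,1],[0,-0.0025,0,0,1]]])

```text
clock: 12.15
position: [0.4778, -0.0378, 0.0414]
ee_rot: [0.002, 1.0, 0.002, -0.001]
contact_force: [-2.6, -10.8, 1.0]
width: -0.0002
gripper_force: 5.4
```

Request:
move_arm(deltas=[[[0,-0.0025,0,0,1],[0,-0.0025,0,0,1],[0,-0.0025,0,0,1]]])

```text
clock: 12.45
position: [0.478, -0.036, 0.0415]
ee_rot: [0.002, 1.0, 0.002, -0.001]
contact_force: [-2.7, -11.6, 0.3]
width: -0.0
gripper_force: 5.7
```

Request:
move_arm(deltas=[[[0,-0.0025,0,0,1],[0,-0.0025,0,0,1],[0,-0.0025,0,0,1]]])

```text
clock: 12.75
position: [0.4782, -0.0344, 0.0415]
ee_rot: [0.003, 1.0, 0.002, -0.001]
contact_force: [-2.2, -12.1, -0.2]
width: 0.0001
gripper_force: 6.3
```

Request:
move_arm(deltas=[[[0,-0.0025,0,0,1],[0,-0.0025,0,0,1],[0,-0.0025,0,0,1]]])

```text
clock: 13.05
position: [0.4784, -0.0329, 0.0415]
ee_rot: [0.003, 1.0, 0.003, -0.0]
contact_force: [-1.2, -13.7, -0.7]
width: -0.0002
gripper_force: 7.1
```

Request:
move_arm(deltas=[[[0,-0.0013,0,0,1],[0,-0.0025,0,0,1],[0,-0.0025,0,0,1]]])

```text
clock: 13.35
position: [0.4786, -0.0315, 0.0415]
ee_rot: [0.004, 1.0, 0.003, -0.0]
contact_force: [-1.9, -17.2, -1.9]
width: -0.0002
gripper_force: 8.1
```

The lid is home and it is firming up, but I'm near the trigger's stop. I'll let the tooth catch and feel it once more away from the stop.

Request:
move_arm(deltas=[[[0,0.057,0,0,1],[0,0.059,0,0,1],[0,0.059,0,0,1],[0,0.05,0,0,1],[0,0.044,0,0,1],[0,0.041,0,0,1],[0,0.041,0,0,1]]])

```text
clock: 14.05
position: [0.4778, -0.0615, 0.0414]
ee_rot: [0.001, 1.0, 0.002, -0.001]
contact_force: [-2.8, -5.4, 0.2]
width: -0.0001
gripper_force: 2.7
```

Request:
move_arm(deltas=[[[0,-0.0013,0,0,1],[0,-0.0025,0,0,1],[0,-0.0025,0,0,1]]])

```text
clock: 14.35
position: [0.4776, -0.0604, 0.0414]
ee_rot: [0.001, 1.0, 0.002, -0.001]
contact_force: [-3.9, -7.9, 0.3]
width: 0.0002
gripper_force: 3.7
```

Request:
move_arm(deltas=[[[0,-0.0013,0,0,1],[0,-0.0025,0,0,1],[0,-0.0025,0,0,1]]])

```text
clock: 14.65
position: [0.4775, -0.059, 0.0414]
ee_rot: [0.002, 1.0, 0.002, -0.001]
contact_force: [-5.1, -10.1, 0.7]
width: -0.0002
gripper_force: 4.8
```

Request:
move_arm(deltas=[[[0,-0.0013,0,0,1],[0,-0.0025,0,0,1],[0,-0.0025,0,0,1]]])

```text
clock: 14.95
position: [0.4774, -0.0573, 0.0414]
ee_rot: [0.002, 1.0, 0.002, -0.001]
contact_force: [-4.4, -11.5, 1.5]
width: -0.0004
gripper_force: 5.5
```

Request:
move_arm(deltas=[[[0,-0.0013,0,0,1],[0,-0.0025,0,0,1],[0,-0.0025,0,0,1]]])

```text
clock: 15.25
position: [0.4773, -0.0558, 0.0414]
ee_rot: [0.003, 1.0, 0.002, -0.002]
contact_force: [-4.4, -12.3, 1.9]
width: 0.0002
gripper_force: 6.3
```

Request:
move_arm(deltas=[[[0,-0.0013,0,0,1],[0,-0.0025,0,0,1],[0,-0.0025,0,0,1]]])

```text
clock: 15.55
position: [0.4772, -0.0542, 0.0414]
ee_rot: [0.003, 1.0, 0.002, -0.002]
contact_force: [-5.3, -14.3, 1.1]
width: 0.0001
gripper_force: 7.1
```

Request:
move_arm(deltas=[[[0,-0.0013,0,0,1],[0,-0.0025,0,0,1],[0,-0.0025,0,0,1]]])

```text
clock: 15.85
position: [0.4771, -0.0525, 0.0414]
ee_rot: [0.003, 1.0, 0.003, -0.002]
contact_force: [-5.5, -15.5, 0.7]
width: 0.0001
gripper_force: 7.8
```

Request:
move_arm(deltas=[[[0,-0.0013,0,0,1],[0,-0.0015,0,0,1],[0,-0.0015,0,0,1]]])

```text
clock: 16.15
position: [0.4771, -0.0516, 0.0415]
ee_rot: [0.003, 1.0, 0.003, -0.002]
contact_force: [-5.0, -15.2, 1.2]
width: -0.0005
gripper_force: 8.2
```

Request:
move_arm(deltas=[[[0,-0.0013,0,0,1],[0,-0.0015,0,0,1],[0,-0.0015,0,0,1]]])

```text
clock: 16.45
position: [0.4771, -0.0506, 0.0414]
ee_rot: [0.004, 1.0, 0.003, -0.002]
contact_force: [-6.3, -16.5, 1.7]
width: -0.0002
gripper_force: 8.6
```

Firm at about 16.5 N. Backing off, lifting and moving above the release.

Request:
move_arm(deltas=[[[0,0.036,0,0,1],[0,0.036,-0.06,0,1],[0,0.036,-0.12,0,1],[0.03,0,-0.13,0,1],[0.06,-0.06,-0.13,0,1],[0.098,-0.113,-0.13,0,1],[0.098,-0.113,-0.13,0,1],[0.098,-0.113,-0.13,0,1],[0.098,-0.113,-0.13,0,1]]])

```text
clock: 17.35
position: [0.5561, 0.0429, 0.145]
ee_rot: [0.0, 1.0, 0.0, -0.001]
contact_force: [-0.2, -0.5, 0.4]
width: 0.0003
gripper_force: 0.0
```

Run:
```python
from h import *
st,im=look("w3");print(st["position"],st["ee_rot"],st["contact_force"])
for z in(.088,):
  print([(b,onz("wrist",b[1],z,st)) for b in blobs(blob(im,(0,150,70),(6,255,255)),150)])
print(proj("wrist",[[.5557,.0424,.088]],st))
```

```text
[0.55608619 0.04293961 0.14502075] [ 1.34599202e-04  9.99999470e-01  4.01848033e-04 -9.38150416e-04] [-0.23753625 -0.50345299  0.44574096]
[(([0, 0, 33, 35, 401], [14.1, 16.3]), array([[0.66493184, 0.16847433, 0.088     ]])), (([285, 242, 98, 46, 4033], [330.5, 263.4]), array([[0.55731305, 0.03915966, 0.088     ]]))]
[[323.7899708 266.4895297]]
```

View pics/w3.png

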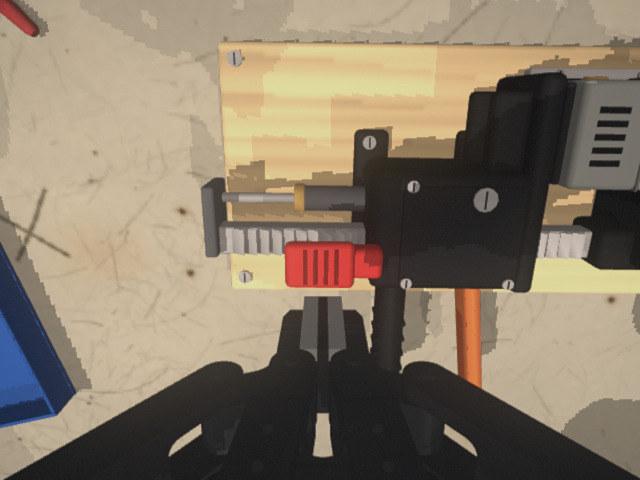

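The red pad is centred at (320,265), right under the tool. Pressing down.

Request:
move_arm(deltas=[[[0,0,0.055,0,1],[0,0,0.061,0,1],[0,0,0.064,0,1],[0,0,0.064,0,1]]])

```text
clock: 17.8
position: [0.5553, 0.0415, 0.0954]
ee_rot: [0.0, 1.0, -0.001, -0.002]
contact_force: [-4.6, 0.3, 6.7]
width: 0.0002
gripper_force: 3.5
```

Request:
move_arm(deltas=[[[0,0,0.0025,0,1],[0,0,0.005,0,1],[0,0,0.006,0,1],[0,0,0.006,0,1]]])

```text
clock: 18.2
position: [0.5553, 0.0424, 0.0919]
ee_rot: [-0.001, 1.0, -0.001, -0.001]
contact_force: [-5.1, 3.0, 12.8]
width: -0.0
gripper_force: 6.1
```

Request:
move_arm(deltas=[[[0,0,0.0025,0,1],[0,0,0.0025,0,1],[0,0,0.0025,0,1],[0,0,0.0025,0,1],[0,0,0.0025,0,1],[0,0,0.0025,0,1],[0,0,0.0025,0,1],[0,0,0.0025,0,1],[0,0,0.0025,0,1],[0,0,0.0025,0,1],[0,0,0.0025,0,1]]])

```text
clock: 19.3
position: [0.5554, 0.0426, 0.0907]
ee_rot: [-0.001, 1.0, -0.001, -0.001]
contact_force: [-6.5, 3.0, 17.9]
width: -0.0001
gripper_force: 8.8
```

Run:
```python
from h import *
st,im=look("w4");look("scene4","scene");print(st["position"],st["contact_force"])
a=im[30:330,180:640];b=cv2.imread("pics/scene4.png")[235:370,290:470,::-1]
b=cv2.resize(b,(400,300))
cv2.imwrite("pics/c4.png",np.hstack([cv2.resize(a,(400,300)),b])[:,:,::-1])
```

```text
[0.55540317 0.0425689  0.09072486] [-6.48619112  3.03503342 17.92004638]
```

View pics/c4.png

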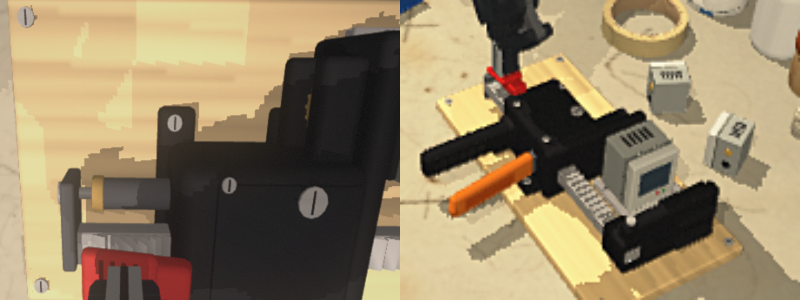

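The right view shows the jaw run back and the lid flush. I'll hold a little longer, then lift.

Request:
move_arm(deltas=[[[0,0,0,0,1],[0,0,0,0,1],[0,0,0,0,1],[0,0,0,0,1],[0,0,0,0,1],[0,0,0,0,1],[0,0,-0.06,0,1],[0,0,-0.14,0,1],[0,0,-0.14,0,1]]])

```text
clock: 20.3
position: [0.5592, 0.0415, 0.2058]
ee_rot: [0.0, 1.0, -0.001, 0.004]
contact_force: [0.8, 0.4, -0.3]
width: 0.0
gripper_force: 0.0
```

Request:
move_arm(deltas=[[[0.076,0.175,0,-0.75,-1],[0.076,0.175,0,-0.75,-1],[0.076,0.175,0,-0.75,-1],[0.076,0.175,0,-0.75,-1],[0.076,0.175,0,-0.75,-1],[0.076,0.175,0,-0.75,-1],[0.076,0.175,0,-0.75,-1],[0.076,0.175,0,-0.75,-1],[0.076,0.175,0,-0.75,-1],[0.076,0.175,0,-0.75,-1],[0.076,0.175,0,-0.75,-1],[0.076,0.175,0,-0.75,-1]]])

```text
clock: 21.5
position: [0.6169, -0.0982, 0.2]
ee_rot: [-0.0, 0.708, 0.706, -0.0]
contact_force: [-0.5, -0.2, 0.9]
width: 0.0852
gripper_force: 0.0
```

Run:
```python
from h import *
st,im=look("w5");look("scene5","scene");look("side5","side");print(st["position"],st["ee_rot"],st["contact_force"],st["qpos"][5])
print(proj("wrist",[[.6165,-.0977,.078],[.6165,-.0277-.1268,.078],[.592,-.0747,.078],[.641,-.0747,.078]],st))
```

```text
[ 0.61689441 -0.0982347   0.19997621] [-4.58542237e-04  7.07836227e-01  7.06376331e-01 -3.80985861e-04] [-0.48426215 -0.21917393  0.91817736] -0.2670040245655781
[[322.34780005 227.14285619]
 [322.45386534 308.45005645]
 [282.28066237 191.19961447]
 [362.33394637 191.1276127 ]]
```

View pics/w5.png

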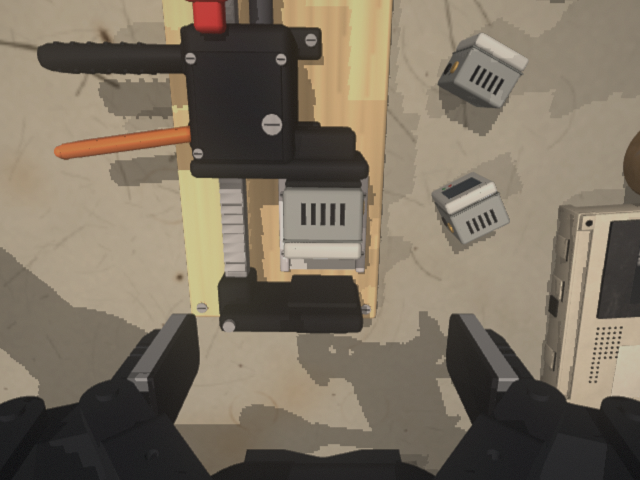

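The case is at about (322,221), seated near the fixed jaw, and the jaw's top edge is at about row 308, which is where bar = 0 predicts it. Cross-check against the starting scene view.

Run:
```python
from h import *
a=cv2.imread("pics/side0.png");b=cv2.imread("pics/scene4.png");c=cv2.imread("pics/scene1.png")
t=b[318:356,385:432]
_,v,_,l=cv2.minMaxLoc(cv2.matchTemplate(c[280:390,350:470],t,cv2.TM_CCOEFF_NORMED));print(v,l[0]+350-385,l[1]+280-318)
w=cv2.imread("pics/w5.png",0);print(w[265:340,330].tolist())
# tray from side and scene, from latest
for n in("scene","side"):
    i=cv2.imread(f"pics/{n}5.png")[:,:,::-1].copy()
    k=max(cv2.findContours(blob(i,(105,150,40),(125,255,255)),0,2)[0],key=cv2.contourArea)
    q=cv2.approxPolyDP(cv2.convexHull(k),2.5,True)[:,0];print(n,q.tolist());print(onz(n,q,.026)[:,:2].round(3).tolist())
```

```text
0.8679270148277283 0 0
[121, 121, 119, 123, 161, 173, 175, 174, 175, 174, 106, 51, 45, 47, 46, 45, 46, 46, 46, 44, 45, 45, 46, 44, 46, 45, 46, 43, 44, 44, 44, 45, 43, 44, 44, 43, 41, 42, 45, 50, 49, 48, 43, 42, 41, 40, 40, 40, 40, 42, 45, 44, 44, 45, 47, 47, 49, 48, 45, 47, 46, 45, 47, 44, 45, 44, 40, 52, 110, 115, 111, 110, 110, 112, 110]
scene [[299, 229], [299, 235], [248, 264], [221, 243], [217, 235], [268, 208]]
[[0.578, 0.273], [0.567, 0.25], [0.412, 0.211], [0.383, 0.318], [0.385, 0.354], [0.547, 0.4]]
side [[286, 312], [298, 287], [367, 292], [362, 328], [287, 323]]
[[0.549, 0.394], [0.574, 0.279], [0.417, 0.245], [0.376, 0.396], [0.527, 0.434]]
```

Bar is fully back (zero shift). Descending to grasp across the 50 mm width.

Request:
move_arm(deltas=[[[0.004,0,0,0,-0.5],[0.004,0,0,0,-0.5],[0.004,0,0.06,0,-0.5],[0.004,0,0.11,0,-0.5],[0.004,0,0.135,0,-0.5],[0.004,0,0.16,0,-0.5],[0.004,0,0.16,0,-0.5]]])

```text
clock: 22.35
position: [0.6158, -0.0934, 0.0685]
ee_rot: [-0.003, 0.707, 0.707, -0.002]
contact_force: [-0.1, 0.5, -0.5]
width: 0.0641
gripper_force: 0.0
```

Request:
move_arm(deltas=[[[0,0,0.02,0,-0.5],[0,0,0.039,0,-0.5],[0,0,0.039,0,-0.5]]])

```text
clock: 22.65
position: [0.6172, -0.0939, 0.0396]
ee_rot: [-0.001, 0.707, 0.707, -0.001]
contact_force: [-0.5, -0.0, 0.1]
width: 0.0642
gripper_force: 0.0
```

Request:
move_arm(deltas=[[[0,0,0,0,0.3],[0,0,0,0,0.3],[0,0,0,0,0.3],[0,0,0,0,0.3],[0,0,0,0,0.3]]], squeeze=35)

```text
clock: 23.15
position: [0.6179, -0.0943, 0.0415]
ee_rot: [0.0, 0.707, 0.707, -0.0]
contact_force: [-5.5, 0.5, 5.9]
width: 0.0499
gripper_force: 37.7
```

Request:
move_arm(deltas=[[[0,0,-0.01,0,0.3],[0,0,-0.025,0,0.3],[0,0,-0.06,0,0.3],[0,0,-0.1,0,0.3],[0,0,-0.15,0,0.3],[0,0,-0.19,0,0.3],[0,0,-0.19,0,0.3]]])

```text
clock: 23.85
position: [0.6219, -0.0948, 0.1989]
ee_rot: [0.006, 0.707, 0.707, 0.004]
contact_force: [2.1, -0.0, -2.0]
width: 0.0496
gripper_force: 37.4
```

Run:
```python
from h import *
st=manip.get_state();print(st["position"],st["ee_rot"],st["contact_force"],st["width"],st["qpos"].round(2) if hasattr(st["qpos"],'round') else st["qpos"])
```

```text
[ 0.62188013 -0.09484151  0.19885787] [0.00563849 0.70711184 0.70707049 0.00351957] [ 2.08664692 -0.01838195 -1.96031493] 0.04958264214257745 [-0.26  0.37  1.46  0.    1.29 -0.26]
```

Request:
move_arm(deltas=[[[0.03,-0.01,0,0,0.3],[0.08,-0.03,0,0,0.3],[0.14,-0.05,0,0,0.3],[0.2,-0.07,0,0,0.3],[0.26,-0.09,0,0,0.3],[0.32,-0.11,0,0,0.3],[0.38,-0.13,0,0,0.3],[0.43,-0.145,0,0,0.3],[0.47,-0.158,0,0,0.3],[0.5,-0.168,0,0,0.3],[0.5125,-0.171,0,0,0.3],[0.5125,-0.171,0,0,0.3]]])

```text
clock: 25.05
position: [0.4807, 0.3167, 0.1915]
ee_rot: [-0.0, 0.706, 0.708, -0.0]
contact_force: [0.8, -2.1, -2.1]
width: 0.0499
gripper_force: 37.3
```

Run:
```python
from h import *
st,im=look("w6");st2,b=look("side6","side");print(st["position"],st["ee_rot"],st["contact_force"],st["width"])
cv2.imwrite("pics/c6.png",np.hstack([cv2.resize(im,(400,300)),cv2.resize(b[170:350,220:460],(400,300))])[:,:,::-1])
```

```text
[0.48071772 0.31674197 0.19146345] [-1.44685757e-04  7.06418931e-01  7.07793797e-01 -4.62964851e-04] [ 0.7606195  -2.11515408 -2.14311527] 0.04991413364629068
```

View pics/c6.png

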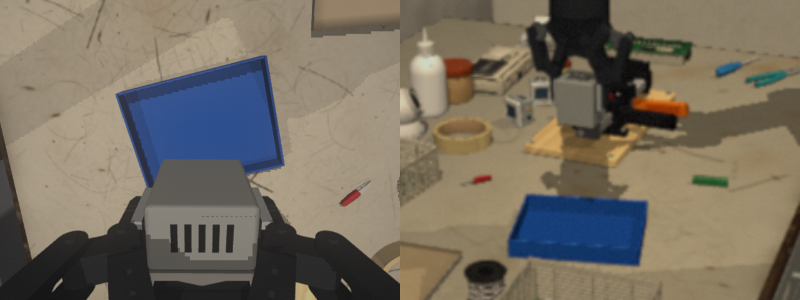

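The tray's centre (about (320,206) in the full-size picture) lies right under the TCP, and the case hangs upright. Lowering.

Request:
move_arm(deltas=[[[0,0,0.04,0,0.3],[0,0,0.09,0,0.3],[0,0,0.14,0,0.3],[0,0,0.17,0,0.3],[0,0,0.19,0,0.3],[0,0,0.197,0,0.3],[0,0,0.2,0,0.3],[0,0,0.2,0,0.3]]])

```text
clock: 25.95
position: [0.4822, 0.3154, 0.0328]
ee_rot: [0.0, 0.708, 0.707, 0.001]
contact_force: [-0.7, 0.5, -2.3]
width: 0.0495
gripper_force: 37.2
```

Request:
move_arm(deltas=[[[0,0,0.0025,0,0.3],[0,0,0.005,0,0.3],[0,0,0.006,0,0.3],[0,0,0.006,0,0.3]]])

```text
clock: 26.35
position: [0.4813, 0.3159, 0.0276]
ee_rot: [0.0, 0.707, 0.707, 0.0]
contact_force: [-1.0, -0.5, -1.7]
width: 0.0496
gripper_force: 37.2
```

Request:
move_arm(deltas=[[[0,0,0.0013,0,0.3],[0,0,0.0025,0,0.3],[0,0,0.0025,0,0.3]]])

```text
clock: 26.65
position: [0.4814, 0.316, 0.0264]
ee_rot: [0.0, 0.707, 0.707, 0.0]
contact_force: [-0.9, -0.8, 4.4]
width: 0.0497
gripper_force: 37.9
```

Contact felt. Opening, then rising.

Request:
move_arm(deltas=[[[0,0,0,0,0.0],[0,0,0,0,-0.3],[0,0,0,0,-0.5],[0,0,0,0,-0.5],[0,0,0,0,-0.5]]], squeeze=20)

```text
clock: 27.15
position: [0.4814, 0.3158, 0.0253]
ee_rot: [0.0, 0.707, 0.707, -0.0]
contact_force: [-0.7, 0.0, 0.2]
width: 0.064
gripper_force: 0.0
```

Request:
move_arm(deltas=[[[0,0,-0.02,0,-0.5],[0,0,-0.05,0,-0.5],[0,0,-0.1,0,-0.5],[0,0,-0.16,0,-0.5],[0,0,-0.22,0,-0.5],[0,0,-0.25,0,-0.5],[0,0,-0.25,0,-0.5],[0,0,-0.25,0,-0.5]]])

```text
clock: 27.95
position: [0.4811, 0.3158, 0.2254]
ee_rot: [0.0, 0.707, 0.707, 0.0]
contact_force: [-0.1, 0.3, -1.4]
width: 0.0639
gripper_force: 0.0
```

Run:
```python
from h import *
st,im=look("w7");st2,b=look("side7","side");print(st["position"],st["contact_force"],st["width"])
cv2.imwrite("pics/c7.png",np.hstack([cv2.resize(im,(400,300)),cv2.resize(b[170:350,220:460],(400,300))])[:,:,::-1])
```

```text
[0.48114236 0.31575779 0.22539483] [-0.12893773  0.28018351 -1.40332344] 0.0638815853315424
```

View pics/c7.png

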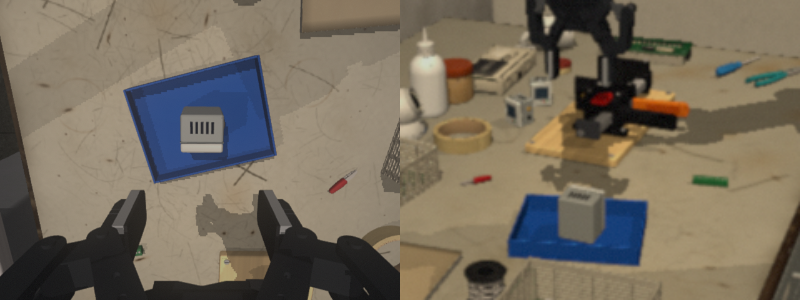

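The case stands upright in the middle of the tray with its lid closed, and the gripper is clear. Handing in.

```bash
python3 -c "
from rig import manip
print(manip.sign_off())"
```

```text
the job is handed in; nothing more can be done
None
```

I handed the job in after about 28 s on the robot's clock. The lid was pressed home and firmed up at about 16.5 N on the trigger, the jaw ran fully back, and the closed case stands upright near the middle of the blue tray. The hand-in returned no verdict.

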